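# Set a gauge pin against the end stop of a V-groove fixture

### The job

Make the V-groove fixture ready for measuring: take the orange dust guard off the groove and hang it by its handle on the hook of the steel stand, then lay the steel gauge pin from its grey cradle in the open part of the groove and let go of it. Push the pin along the groove, under the blue bridge, until its end touches the red end stop, and only then swing the black keeper fully across the pin by its red knob. Leave the other things on the desk where they are.

Things in the scene. Friction and masses are not known exactly. Their poses are not given: they have to be found in the camera images.
- fixture: Fixed steel base 200 x 44 mm, 12 mm thick, with a lug for the keeper. Origin: under the groove, level with its foot (2 mm above z=0); x along the groove to the stop, y left, z up. 20 mm wide V rail (90 deg) on y=0, x -100 to 76 mm; shoulders at z 40 mm; a pin in it has its axis at z 45.6 mm. Blue fixed bridge over it at x 36-52 mm (clear to z 61 mm, y +-15 mm; top z 67 mm). Open groove: x below 36 mm.
- end_stop: Red plate 36 mm wide at the closed end of the groove, fixed to the fixture; origin at the foot of the face the pin must touch, 76 mm along x from the fixture's origin, face reaching z 62 mm. x points on along the groove.
- pin: Loose steel gauge pin, plain round rod 22 mm in diameter and 110 mm long with a 10 mm green band at its middle, 0.16 kg. Origin at its centre, x along its length; both ends alike. At the stop its centre is 21 mm from the fixture's origin along the fixture's x, its tail at -34 mm.
- cradle: Grey plastic cradle fixed to the desk, base 96 x 40 mm, on which the pin lies along the cradle's x with its axis 36 mm above the origin, on two saddles 12 mm long, 36 mm to either side of the middle; between them 28 mm free under the pin axis. Origin: centre of the underside.
- guard: Orange dust guard, loose, 0.08 kg: strip 100 x 32 mm lying on the rail over the open groove, with 10 mm skirts down either side of the rail (3 mm play). Origin: centre of the strip's underside, x along the strip, z up. Handle: round bar 10 mm thick along x, its axis 60 mm above the origin, on 10 mm posts at x +-42 mm; 51 mm clear height under it.
- guard_bar (a point): Middle of the guard's handle bar (on its axis), where the bar has a raised peak 22 mm long that settles on a hook: axis 65 mm above the guard's origin, 5 mm higher than the straight parts on either side (x 11 to 37 mm each way), where fingers can hold it.
- hook: Fixed stand: base disc 72 mm wide, post 12 mm thick on the origin, rising 142 mm. At its top a wire 8 mm thick runs level to the stand's -x, straight for 88 mm (axis z 140 mm), then turns up; its tip is 110 mm out with its top at z 158 mm. A handle must come over the tip from outside, bar across the wire.
- hook_seat (a point): Point on the hook wire's axis 55 mm from the post, 140 mm above the stand's foot, where the handle should rest; x points from the tip to the post, z up.
- keeper (a joint): Angle of the black keeper arm, rad: 0 open (arm along the fixture's +x), 1.57 closed on its limit (arm along -y, across the pin). Vertical axis at x -8, y +34 mm in the fixture's frame. Arm 12 mm wide, 39 mm long, z 60 to 66 mm: 3 mm above the pin. It stays where left; 0.04 N m turns it.
- keeper_knob (a point): Middle of the red upright knob on the keeper arm, 12 mm in diameter, 24 mm high (z 66 to 90 mm in the fixture's frame), 26 mm from the keeper's axis; this point is at z 78 mm.
- loupe: Bystander: black eye loupe, 31 mm wide, 27 mm high. Origin: centre of its foot.
- weight_small: Bystander: turned steel weight 30 mm wide, 24 mm high. Origin: centre of its foot.
- sample_tin: Bystander: round light tin 61 mm wide, 34 mm high. Origin: centre of its foot.
- lens_cap: Bystander: black lens cap 53 mm wide, 10 mm high, lying flat. Origin: centre of its foot.
- slide_box: Bystander: beige box of slides 36 x 87 x 58 mm. Origin: centre of its foot.
- tweezers: Bystander: steel tweezers 118 mm long, lying. Origin: middle of the underside.
- screwdriver: Bystander: small screwdriver with a red handle, 163 mm long, lying. Origin: middle of the underside.

How it is judged:
By the outcome, as a careful person would: the job done as asked, in the order asked, and still so for the second after the job is handed in, with the robot touching nothing.
It also fails if it takes over 61 s, if anything falls off the work surface, if the arm or the gripper's body presses on something with over 40 N, if the wrist force passes 120 N, or if a joint passes its speed limit or range.

### The arm

A 6-joint arm with a two-finger parallel gripper is mounted at the origin on the work surface; the furniture and walls round the work are solid. World frame = base frame: x ahead of the robot, y to its left, z up, the work surface at z = 0. Lengths are in m, angles in degrees, forces in N, time in s.
With the tool pointing down it reaches from about 0.4 to 0.825 m from the base axis. Payload 7 kg.
Tool frame: the origin (TCP) lies midway between the tips of the shut fingers; the grasp point (between the pads) lies 19 mm behind it (ctrl.hold_point_z is the distance from the TCP to the grasp point, in m); z points along the fingers, y is the line along which they close (so a half turn about z gives the same grasp; the last joint's range is limited). The gripper opens to 88 mm and grips with 3 to 60 N. Pads are 19 mm wide; open, the fingers measure 130 mm over their backs; the gripper's body (78 mm by 193 mm) begins 47 mm behind the grasp point.
Start: joints at [83.715, 20.546, 0.682, 0, -70.136, -16.507], TCP at [0.261, 0.622, 0.227] pointing down, gripper open.
Joint ranges: [-176.03, 176.03], [-82.01, 121.73], [-58.28, 71.71], [-173.87, 95.51], [-174.79, -0.11], [-173.66, 173.66]. Speed limits (degrees/s): [136.94, 136.94, 172.46, 180, 180, 180].

### API

Orientations are given as [roll, pitch, yaw] about the fixed x, y, z axes, in that order (R = Rz(yaw) Ry(pitch) Rx(roll)).
In Python, from plant import ctrl gives the robot as it stands.
- The arm moves only by the tool apply_moves, never from a script. Its argument "deltas" is a list of rows, each an object with "fingers": the finger opening in mm, from 0 to 87.6; "delta_pos": the shift along the tool's x, y, z in mm, a list of three; "angular": the turn, a rotation vector about the tool's x, y, z in degrees, a list of three. A call has 1 to 10 rows; each row is the pose to reach, as a shift and turn from the pose commanded when the call began, along the tool's axes at that moment; what a row does not reach only later rows make up. A row lasts 1/10 s, in which the tool goes at most 50 mm and 8.59 degrees, less where a joint would pass 70% of its speed; a pose out of reach is approached as far as the arm can. A call with a gripper value outside its range is refused whole. The fingers move at their own pace and stop on an object; the grip force is fixed at half the most. Time passes only in rows, so rows that repeat a pose let the fingers close. It gives the time, the measured TCP pose, the force, the opening and the grip force at its end, in the units of the state.
- ctrl.get_obs(): the state, without advancing time (a new reading comes with each control period).
- ctrl.snapshot(name): name is "side" or "top"; returns the picture (384x512x3 uint8, red, green, blue); there is no depth.
- ctrl.camera_params(name): a dict with "fx", "fy", "cx", "cy" (pixels), "dist_coeffs" ([k1, k2, p1, p2, k3] as OpenCV has them; the pictures are not rectified), "cam_to_world" (4x4, takes a point from camera to world coordinates). Camera axes: x right, y up, looking along -z (the intrinsics and any distortion apply to the point x, -y, -z); pixel columns grow to the right and rows downward; lengths in m; the calibration is good to about 2 mm. A picture is of the moment at which its call begins. camera_params takes no time and is no camera call.
- ctrl.close_job(): hands the job in; it is judged then, once.
The state is a dict: "clock": time; "joint_pos": joint angles; "qvel": joint speeds; "tau": joint torques, N m; "tool_pos": TCP position; "orientation": TCP orientation; "force": force on the tool from outside, world axes, zero at the start; "moment": the same for the moment, N m; "opening": finger opening in m; "gripper_force": force on a finger pad.
Only numpy, scipy, OpenCV 4.12 (cv2) and the standard library are available. Lean on these libraries where they do the work, as an engineer would, in place of code of your own. Each camera call takes 0.05 s, during which the arm holds its last target. There are 200 camera calls.

## Working session

There is one attempt and no reset: what is moved stays moved. The work goes in short steps, Python scripts to look and compute and a tool call to move; the robot and the scene stay as the last step left them, time stands still between calls to the robot, and variables do not carry over. Pictures are saved under pics/ and viewed, at most 10 in all, crops included, and the job is handed in when it is done.

Besides the shell and the picture viewer there is one more tool, called as name([rows], argument=value, ...), one row to a line, values as JSON. apply_moves: Moves the arm, as the interface text tells. Its arguments: {"type":"object","properties":{"deltas":{"type":"array"}},"required":["deltas"]}

```bash
mkdir -p pics; ls; python3 - <<'E'
from plant import ctrl
import cv2,numpy as np
for n in("top","side"):
    im=ctrl.snapshot(n); cv2.imwrite(f"pics/{n}0.png",im[:,:,::-1])
    p=ctrl.camera_params(n); print(n,{k:np.round(v,4).tolist() for k,v in p.items()})
o=ctrl.get_obs();print({k:np.round(v,3).tolist() for k,v in o.items()}, ctrl.hold_point_z)
E
```

```text
pics
top {'fx': 469.5313, 'fy': 469.5313, 'cx': 257.3217, 'cy': 199.9882, 'dist_coeffs': [-0.1177, 0.0, 0.0, 0.0, 0.0], 'cam_to_world': [[-0.0238, 0.9901, -0.1382, 0.3137], [-0.9997, -0.0235, 0.0034, -0.0972], [0.0001, 0.1383, 0.9904, 1.2593], [0.0, 0.0, 0.0, 1.0]]}
side {'fx': 403.9421, 'fy': 403.9421, 'cx': 260.9788, 'cy': 191.7565, 'dist_coeffs': [-0.111, 0.0, 0.0, 0.0, 0.0], 'cam_to_world': [[-0.954, -0.1346, 0.2681, 0.8155], [0.2999, -0.4102, 0.8613, 0.9493], [-0.006, 0.902, 0.4317, 0.6206], [0.0, 0.0, 0.0, 1.0]]}
{'clock': 0.1, 'joint_pos': [83.714, 20.587, 0.642, -0.018, -70.135, -16.507], 'qvel': [0.015, -0.102, 0.058, 0.123, -0.03, -0.044], 'tau': [-0.001, -58.416, 29.375, 7.016, 0.01, -0.0], 'tool_pos': [0.261, 0.622, 0.226], 'orientation': [179.918, -0.007, -22.798], 'force': [-0.5, -0.102, -0.382], 'moment': [-0.061, 0.004, 0.011], 'gripper_force': 0.0, 'opening': 0.087} 0.0188
```

View pics/top0.png

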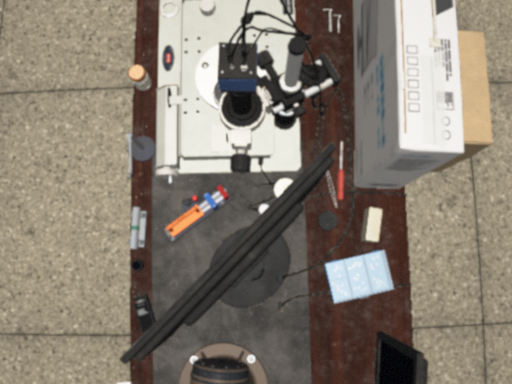

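View pics/side0.png

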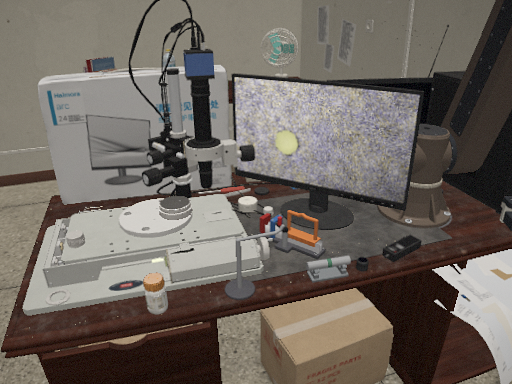

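```bash
cat > h.py <<'E'
import numpy as np,cv2
from plant import ctrl
P={n:ctrl.camera_params(n) for n in("top","side")}
def K(n):
    p=P[n];return np.array([[p["fx"],0,p["cx"]],[0,p["fy"],p["cy"]],[0,0,1.]]),np.array(p["dist_coeffs"],float)
def ext(n):
    T=np.array(P[n]["cam_to_world"])@np.diag([1,-1,-1,1.]);return np.linalg.inv(T),T
def proj(n,X):
    W,_=ext(n);k,d=K(n)
    return cv2.projectPoints(np.atleast_2d(X).astype(float),cv2.Rodrigues(W[:3,:3])[0],W[:3,3],k,d)[0][:,0]
def ray(n,uv):
    k,d=K(n);T=ext(n)[1]
    q=cv2.undistortPoints(np.array(uv,float).reshape(-1,1,2),k,d)[:,0]
    return T[:3,3],np.c_[q,np.ones(len(q))]@T[:3,:3].T
def atz(n,uv,z):
    c,r=ray(n,uv);return c+r*((np.atleast_1d(z)-c[2])/r[:,2])[:,None]
def tri(uvt,uvs):
    ct,rt=ray("top",uvt);cs,rs=ray("side",uvs);o=[]
    for a,b in zip(rt,rs):
        s=np.linalg.lstsq(np.c_[a,-b],cs-ct,rcond=None)[0];o.append(((ct+a*s[0])+(cs+b*s[1]))/2)
    return np.array(o)
def crop(n,x0,y0,x1,y1,f,name,im=None):
    im=ctrl.snapshot(n) if im is None else im
    c=cv2.resize(im[y0:y1,x0:x1],None,fx=f,fy=f,interpolation=cv2.INTER_CUBIC)
    for g in range((x0+9)//10*10,x1,10): cv2.putText(c,str(g),(int((g-x0)*f),8),0,.3,(255,255,0),1);cv2.line(c,(int((g-x0+.5)*f),10),(int((g-x0+.5)*f),16),(255,255,0),1)
    for g in range((y0+9)//10*10,y1,10): cv2.putText(c,str(g),(0,int((g-y0+.5)*f)),0,.3,(255,255,0),1)
    cv2.imwrite(f"pics/{name}.png",c[:,:,::-1])
E
python3 - <<'E'
from h import *
a=cv2.imread("pics/top0.png")[:,:,::-1];b=cv2.imread("pics/side0.png")[:,:,::-1]
crop("top",120,125,240,280,3.85*1,"t1",a[:]) if 0 else crop("top",122,128,242,248,5,"t1",a)
crop("side",215,190,375,305,5,"s1",b)
print(proj("top",[[0,0,0],[.4,0,0],[.4,.3,0],[.6,.3,0]]),proj("side",[[0,0,0],[.4,0,0],[.4,.3,0],[.6,.3,0]]))
E
```

```text
[[222.9450104  386.21852616]
 [220.29096068 233.88334242]
 [110.12332025 236.13062241]
 [111.54023559 163.9200267 ]] [[412.38148528 210.21915412]
 [299.82553898 230.30003582]
 [348.24860816 292.7142855 ]
 [267.53899584 311.26678458]]
```

View pics/t1.png

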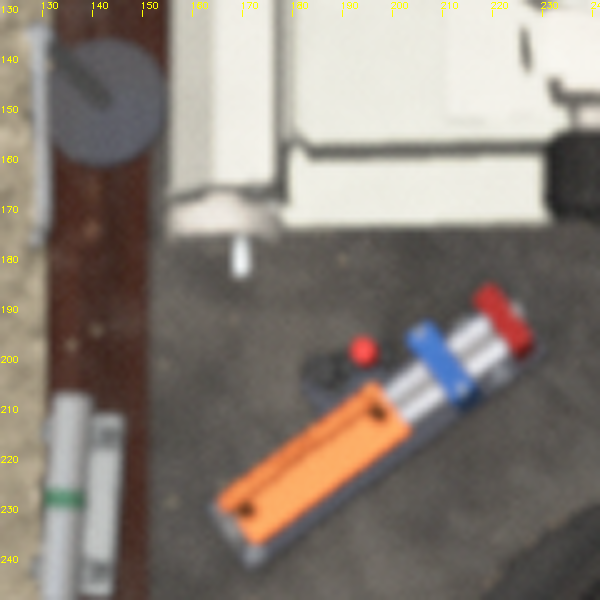

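View pics/s1.png

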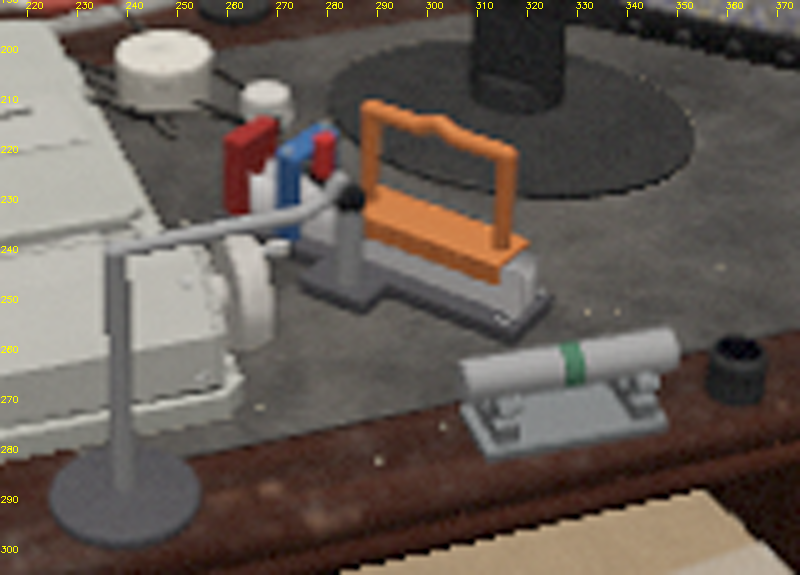

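```bash
cat > fit.py <<'E'
from h import *
from scipy.optimize import least_squares
T=lambda *p:[("top",(x/5-.4+122,y/5-.4+128)) for x,y in p]
S=lambda *p:[("side",(x/5-.4+215,y/5-.4+190)) for x,y in p]
def fit(name,pts,obs,x0,z0):
    pts=np.array(pts,float)/1e3
    def res(q):
        c,s=np.cos(q[2]),np.sin(q[2])
        X=pts@np.array([[c,s,0],[-s,c,0],[0,0,1]])+[q[0],q[1],z0]
        return np.concatenate([proj(o[0],x)[0]-o[1] for o,x in zip(obs,X)])
    r=least_squares(res,x0,loss="soft_l1")
    print(name,np.round(r.x[:2]*1e3,1),"yaw",np.round(np.degrees(r.x[2]),2));print(np.round(res(r.x).reshape(-1,2),1).tolist())
    return r.x
if __name__=="__main__":
    fit("fixture",[[76,0,62],[18,34,90],[44,0,67],[18,34,78],[-100,22,0],[-100,-22,0]],T((495,323),(364,348),(444,362))+S((324,155),(515,340),(552,298)),[.5,.1,-.6],.002)
    fit("guard",[[-50,16,4],[-50,-16,4],[50,16,4],[50,-16,4],[42,0,60],[-42,0,60],[0,0,65]],T((217,502),(257,545),(375,382),(412,432))+S((372,105),(510,155),(435,123)),[.45,.15,-.6],.042)
    fit("pin",[[0,0,36],[0,0,36],[55,0,36],[-55,0,36],[55,0,36],[48,-20,4],[48,20,0],[-48,20,0]],T((65,497))+S((572,363),(465,378),(675,347))+T((70,395),(122,415))+S((487,458),(667,425)),[.45,.3,0],0)
    fit("hook",[[0,0,3],[0,0,3],[0,0,140],[-110,0,154],[0,0,140],[-110,0,154]],T((105,102))+S((125,493),(118,250),(338,182))+T((42,33),(38,238)),[.7,.25,0],0)
E
python3 fit.py
```

```text
fixture [453.1  52.3] yaw -51.25
[[-0.1, 0.9], [-1.0, -1.3], [0.4, 0.8], [-1.3, 0.5], [0.2, -0.9], [0.0, -0.3]]
guard [433.5  88.7] yaw -54.09
[[0.7, -0.8], [-0.2, 0.5], [-0.1, 0.2], [-0.2, -0.1], [-0.0, 0.7], [-0.5, -0.3], [0.8, -0.2]]
pin [417.2 221. ] yaw -1.45
[[0.8, 1.2], [-0.9, 0.7], [-0.3, 1.6], [-1.3, 0.1], [0.5, 0.8], [0.3, 0.9], [0.3, 1.9], [0.0, 1.3]]
hook [641.9 211. ] yaw 2.56
[[0.5, -0.0], [-0.7, 1.2], [-1.2, 0.8], [0.9, 0.0], [0.0, 0.2], [0.4, 1.5]]
```

```bash
python3 - <<'E'
from h import *
print("mon top edge far,near",np.round(tri([(332,148),(125,357)],[(233,76),(431,85)]),3).tolist())
for z in(.1,.15,.2,.3,.4,.5): print(z,np.round(atz("top",[(332,150),(127,357)],z)[:,:2],3).tolist(),np.round(atz("side",[(233,76),(431,85),(410,205),(233,188)],z)[:,:2],3).tolist())
print("stand base disc",np.round(atz("top",[(250,228),(290,265),(212,270)],0.0),3).tolist())
print("white dev",np.round(atz("top",[(172,173),(297,173),(160,95),(177,140)],0.06),3).tolist(), "tube side",np.round(atz("side",[(268,257)],0.0),3).tolist())
E
```

```text
mon top edge far,near [[0.527, -0.241, 0.417], [0.148, 0.145, 0.438]]
0.1 [[0.599, -0.294], [0.097, 0.225]] [[0.081, -2.112], [-1.165, -1.375], [0.119, 0.124], [0.565, -0.141]]
0.15 [[0.587, -0.286], [0.106, 0.211]] [[0.151, -1.818], [-0.975, -1.152], [0.185, 0.204], [0.589, -0.037]]
0.2 [[0.575, -0.277], [0.116, 0.197]] [[0.222, -1.524], [-0.785, -0.929], [0.252, 0.283], [0.613, 0.068]]
0.3 [[0.55, -0.26], [0.134, 0.17]] [[0.363, -0.936], [-0.404, -0.482], [0.386, 0.441], [0.661, 0.278]]
0.4 [[0.525, -0.243], [0.153, 0.142]] [[0.504, -0.348], [-0.024, -0.036], [0.52, 0.6], [0.709, 0.487]]
0.5 [[0.501, -0.226], [0.172, 0.114]] [[0.645, 0.24], [0.357, 0.411], [0.654, 0.758], [0.758, 0.697]]
stand base disc [[0.414, -0.08, 0.0], [0.313, -0.184, 0.0], [0.304, 0.024, 0.0]]
white dev [[0.558, 0.12, 0.06], [0.55, -0.206, 0.06], [0.773, 0.154, 0.06], [0.646, 0.107, 0.06]] tube side [[0.533, 0.101, 0.0]]
```

apply_moves([
  {"fingers":60,"delta_pos":[35,41,-24],"angular":[0,0,3]},
  {"fingers":60,"delta_pos":[69,83,-24],"angular":[0,0,7]},
  {"fingers":60,"delta_pos":[104,124,-24],"angular":[0,0,10]},
  {"fingers":60,"delta_pos":[139,165,-24],"angular":[0,0,14]},
  {"fingers":60,"delta_pos":[173,207,-24],"angular":[0,0,17]},
  {"fingers":60,"delta_pos":[208,248,-24],"angular":[0,0,21]},
  {"fingers":60,"delta_pos":[243,289,-24],"angular":[0,0,25]},
  {"fingers":60,"delta_pos":[278,331,-24],"angular":[0,0,29]},
  {"fingers":60,"delta_pos":[312,372,-24],"angular":[0,0,31.3]},
  {"fingers":60,"delta_pos":[346.9,413.4,-24],"angular":[0,0,31.3]},
])

```text
clock: 1.1
tool_pos: [0.408, 0.1469, 0.2506]
orientation: [-180.0, 0.0, -54.1]
force: [1.2, 0.6, 0.2]
opening: 0.0602
gripper_force: 0.0
```

```bash
cat > st.py <<'E'
from h import *
o=ctrl.get_obs();print({k:np.round(v,4 if 'pos' in k else 2).tolist() for k,v in o.items() if k not in("qvel","moment")})
E
python3 st.py; python3 - <<'E'
from h import *
t=ctrl.snapshot("top");s=ctrl.snapshot("side")
cv2.imwrite("pics/a.png",cv2.resize(np.hstack([t,s]),None,fx=.78,fy=.78)[:,:,::-1])
E
```

```text
{'clock': 1.1, 'joint_pos': [46.048, -4.0513, -25.5884, -0.008, -68.4371, -10.1838], 'tau': [7.46, -24.4, 28.19, 6.59, -0.18, -2.48], 'tool_pos': [0.408, 0.1469, 0.2506], 'orientation': [-179.98, 0.01, -54.14], 'force': [1.22, 0.62, 0.19], 'gripper_force': 0.0, 'opening': 0.06}
```

View pics/a.png

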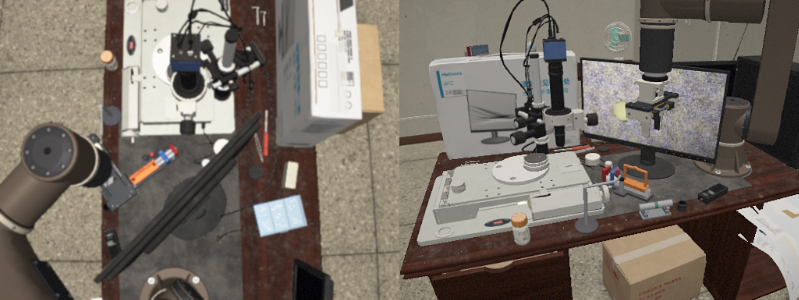

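apply_moves([
  {"fingers":60,"delta_pos":[0,0,20],"angular":[0,0,0]},
  {"fingers":60,"delta_pos":[0,0,60],"angular":[0,0,0]},
  {"fingers":60,"delta_pos":[0,0,100],"angular":[0,0,0]},
  {"fingers":60,"delta_pos":[0,0,135],"angular":[0,0,0]},
  {"fingers":60,"delta_pos":[0,0,155],"angular":[0,0,0]},
  {"fingers":60,"delta_pos":[0,0,168],"angular":[0,0,0]},
  {"fingers":60,"delta_pos":[0,0,168],"angular":[0,0,0]},
  {"fingers":60,"delta_pos":[0,0,168],"angular":[0,0,0]},
])

```text
clock: 2.0
tool_pos: [0.4082, 0.1491, 0.0827]
orientation: [180.0, -0.0, -54.1]
force: [0.1, -0.2, 0.7]
opening: 0.0599
gripper_force: 0.0
```

```bash
python3 - <<'E'
from h import *
t=ctrl.snapshot("top");s=ctrl.snapshot("side")
crop("side",215,170,375,290,5,"b",s); cv2.imwrite("pics/bt.png",t[:,:,::-1])
E
```

```text
(no output)
```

View pics/b.png

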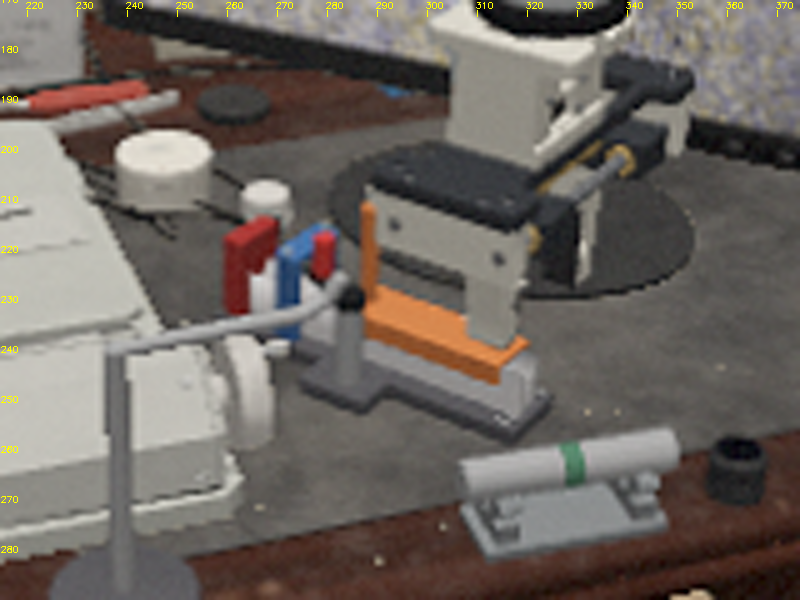

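apply_moves([
  {"fingers":60,"delta_pos":[0,8,0],"angular":[0,0,0]},
  {"fingers":60,"delta_pos":[0,15,0],"angular":[0,0,0]},
  {"fingers":60,"delta_pos":[10,15,0],"angular":[0,0,0]},
  {"fingers":60,"delta_pos":[26,15,0],"angular":[0,0,0]},
  {"fingers":60,"delta_pos":[42,15,0],"angular":[0,0,0]},
  {"fingers":60,"delta_pos":[42,15,0],"angular":[0,0,0]},
  {"fingers":60,"delta_pos":[42,15,0],"angular":[0,0,0]},
])

```text
clock: 2.8
tool_pos: [0.4206, 0.1056, 0.0827]
orientation: [-180.0, 0.0, -54.2]
force: [0.3, 0.6, -0.6]
opening: 0.0604
gripper_force: 0.0
```

```bash
python3 - <<'E'
from h import *
s=ctrl.snapshot("side");t=ctrl.snapshot("top")
cv2.imwrite("pics/c_t.png",t[:,:,::-1]);cv2.imwrite("pics/c_s.png",s[:,:,::-1])
hs=cv2.cvtColor(s,cv2.COLOR_RGB2HSV);m=cv2.inRange(hs,(5,140,120),(18,255,255))[150:280,260:350]
ys,xs=np.nonzero(m);print(len(xs),xs.min()+260,xs.max()+260,ys.min()+150,ys.max()+150)
# orange mask change vs start
for r in range(205,246,2): print(r,''.join('#' if v else '.' for v in m[r-150]))
E
```

```text
437 287 320 215 246
205 ..........................................................................................
207 ..........................................................................................
209 ..........................................................................................
211 ..........................................................................................
213 ..........................................................................................
215 ............................##............................................................
217 ............................###.................#####.....................................
219 ............................##..................##########................................
221 ............................##.......................#####................................
223 ............................###.......................####................................
225 ............................##........................####................................
227 ............................###
[... 214 characters left out ...]
##.................................
233 ............................####################......###.................................
235 ............................#############################.................................
237 .............................##############################...............................
239 ...................................#########################..............................
241 ........................................#################.................................
243 .............................................##########...................................
245 ..................................................#####...................................
```

apply_moves([
  {"fingers":30,"delta_pos":[0,0,0],"angular":[0,0,0]},
  {"fingers":5,"delta_pos":[0,0,0],"angular":[0,0,0]},
  {"fingers":5,"delta_pos":[0,0,0],"angular":[0,0,0]},
  {"fingers":5,"delta_pos":[0,0,0],"angular":[0,0,0]},
  {"fingers":5,"delta_pos":[0,0,0],"angular":[0,0,0]},
  {"fingers":5,"delta_pos":[0,0,0],"angular":[0,0,0]},
])

```text
clock: 3.5
tool_pos: [0.4206, 0.1061, 0.0826]
orientation: [-180.0, -0.0, -54.1]
force: [0.7, 0.3, 0.5]
opening: 0.0179
gripper_force: 0.0
```

```bash
python3 st.py
```

```text
{'clock': 3.5, 'joint_pos': [40.4031, 6.6267, -39.7828, 0.0007, -43.5897, -4.4894], 'tau': [0.03, -31.04, 21.52, 5.13, 0.03, -0.0], 'tool_pos': [0.4206, 0.1061, 0.0826], 'orientation': [-180.0, -0.0, -54.09], 'force': [0.75, 0.34, 0.51], 'gripper_force': 0.0, 'opening': 0.02}
```

apply_moves([
  {"fingers":5,"delta_pos":[0,0,0],"angular":[0,0,0]},
  {"fingers":5,"delta_pos":[0,0,0],"angular":[0,0,0]},
  {"fingers":5,"delta_pos":[0,0,0],"angular":[0,0,0]},
])

```text
clock: 3.8
tool_pos: [0.4206, 0.1061, 0.0826]
orientation: [-180.0, 0.0, -54.1]
force: [-0.3, 0.1, 0.6]
opening: 0.0086
gripper_force: 30.0
```

apply_moves([
  {"fingers":5,"delta_pos":[0,0,-8],"angular":[0,0,0]},
  {"fingers":5,"delta_pos":[0,0,-28],"angular":[0,0,0]},
  {"fingers":5,"delta_pos":[0,0,-52],"angular":[0,0,0]},
  {"fingers":5,"delta_pos":[-5,-8,-73],"angular":[0,0,2]},
  {"fingers":5,"delta_pos":[-17,-27,-73],"angular":[0,0,8]},
  {"fingers":5,"delta_pos":[-31,-50,-73],"angular":[0,0,15]},
  {"fingers":5,"delta_pos":[-46,-74,-73],"angular":[0,0,22]},
  {"fingers":5,"delta_pos":[-59,-95,-73],"angular":[0,0,29]},
  {"fingers":5,"delta_pos":[-68,-109,-73],"angular":[0,0,33.3]},
  {"fingers":5,"delta_pos":[-68,-109,-73],"angular":[0,0,33.3]},
])

```text
clock: 4.8
tool_pos: [0.4697, 0.2267, 0.1557]
orientation: [-180.0, -0.0, -87.4]
force: [0.5, -0.4, -1.5]
opening: 0.0094
gripper_force: 30.0
```

```bash
python3 st.py; python3 - <<'E'
from h import *
s=ctrl.snapshot("side");t=ctrl.snapshot("top")
crop("side",220,170,380,290,5,"d_s",s);cv2.imwrite("pics/d_t0.png",t[:,:,::-1])
a=cv2.resize(t[100:260,100:260],(480,480),interpolation=2);b=cv2.resize(s[190:290,225:365],(672,480),interpolation=2)
cv2.imwrite("pics/d.png",cv2.resize(np.hstack([a,b]),None,fx=.69,fy=.69)[:,:,::-1])
E
```

```text
{'clock': 4.8, 'joint_pos': [47.3459, 9.5618, -24.2964, 0.0134, -56.1331, -44.7935], 'tau': [0.34, -39.0, 26.81, 6.37, 0.01, -1.19], 'tool_pos': [0.4697, 0.2267, 0.1557], 'orientation': [-179.99, -0.0, -87.44], 'force': [0.5, -0.41, -1.52], 'gripper_force': 29.98, 'opening': 0.01}
```

View pics/d_s.png

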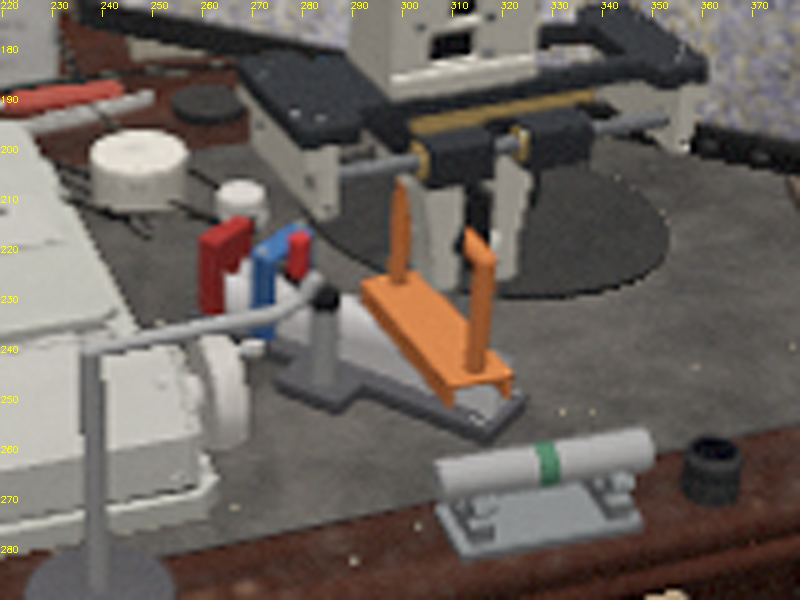

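```bash
python3 - <<'E'
from fit import *
S2=lambda *p:[("side",(x/5-.4+220,y/5-.4+170)) for x,y in p]
fit("guard",[[-50,16,4],[-50,-16,4],[50,16,4],[-42,0,62],[42,0,62]],S2((447,387),(511,373),(362,284),(484,253),(400,190)),[.47,.2,-1.5],.115)
t=cv2.imread("pics/d_t0.png")[:,:,::-1]
m=cv2.inRange(cv2.cvtColor(t,cv2.COLOR_RGB2HSV),(5,140,120),(18,255,255))[120:260,110:240]
ys,xs=np.nonzero(m);print(len(xs),xs.mean()+110,ys.mean()+120,xs.min()+110,xs.max()+110,ys.min()+120,ys.max()+120)
print(proj("top",[[.4725,.155,.119],[.4725,.255,.119],[.488,.155,.119],[.454,.155,.119],[.532,.206,.154]]))
E
```

```text
guard [473.  205.9] yaw -87.72
[[0.5, 0.1], [0.4, 0.2], [-0.4, -0.5], [-0.7, 1.5], [0.2, -2.4]]
373 141.33512064343165 202.5254691689008 126 154 195 210
[[153.41625218 202.58464781]
 [113.60072352 203.52060212]
 [153.46007674 196.36424338]
 [153.36948759 210.03882208]
 [129.62070868 176.74171934]]
```

View pics/d.png

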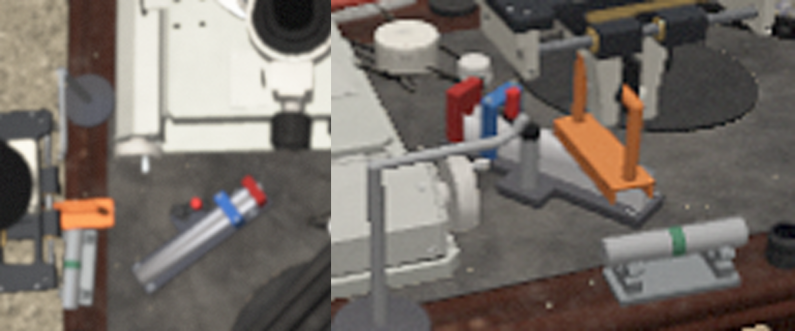

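apply_moves([
  {"fingers":5,"delta_pos":[0,-8,0],"angular":[0,0,0]},
  {"fingers":5,"delta_pos":[1,-26,0],"angular":[0,0,0]},
  {"fingers":5,"delta_pos":[1,-46,0],"angular":[0,0,0]},
  {"fingers":5,"delta_pos":[2,-66,0],"angular":[0,0,0]},
  {"fingers":5,"delta_pos":[2,-86,0],"angular":[0,0,0]},
  {"fingers":5,"delta_pos":[2.5,-104,0],"angular":[0,0,0]},
  {"fingers":5,"delta_pos":[2.5,-114,0],"angular":[0,0,0]},
  {"fingers":5,"delta_pos":[2.5,-114,10],"angular":[0,0,0]},
  {"fingers":5,"delta_pos":[2.5,-114,20],"angular":[0,0,0]},
  {"fingers":5,"delta_pos":[2.5,-114,27],"angular":[0,0,0]},
])

```text
clock: 5.9
tool_pos: [0.5819, 0.2273, 0.1275]
orientation: [179.9, -0.0, -87.4]
force: [-6.8, 1.4, 16.2]
opening: 0.0093
gripper_force: 30.0
```

apply_moves([
  {"fingers":5,"delta_pos":[0,0,2],"angular":[0,0,0]},
  {"fingers":5,"delta_pos":[0,0,3],"angular":[0,0,0]},
  {"fingers":5,"delta_pos":[0,0,3],"angular":[0,0,0]},
])

```text
clock: 6.2
tool_pos: [0.5827, 0.2281, 0.1268]
orientation: [-179.9, 0.0, -87.3]
force: [-3.3, -0.1, 9.1]
opening: 0.0092
gripper_force: 30.0
```

```bash
python3 - <<'E'
from h import *
s=ctrl.snapshot("side");t=ctrl.snapshot("top")
a=cv2.resize(t[110:230,90:210],(480,480),interpolation=2);b=cv2.resize(s[190:310,215:340],(500,480),interpolation=2)
cv2.imwrite("pics/e.png",cv2.resize(np.hstack([a,b]),None,fx=.81,fy=.81)[:,:,::-1])
E
```

```text
(no output)
```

View pics/e.png

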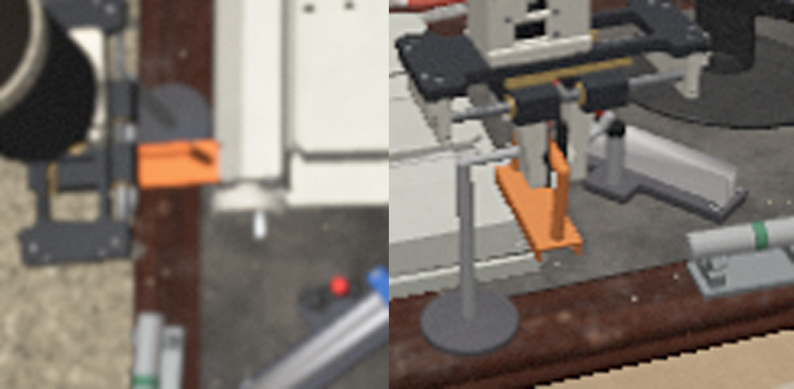

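apply_moves([
  {"fingers":20,"delta_pos":[0,0,0],"angular":[0,0,0]},
  {"fingers":36,"delta_pos":[0,0,0],"angular":[0,0,0]},
  {"fingers":36,"delta_pos":[0,0,0],"angular":[0,0,0]},
  {"fingers":36,"delta_pos":[0,0,0],"angular":[0,0,0]},
  {"fingers":36,"delta_pos":[0,0,-5],"angular":[0,0,0]},
  {"fingers":36,"delta_pos":[0,0,-20],"angular":[0,0,0]},
  {"fingers":36,"delta_pos":[0,0,-45],"angular":[0,0,0]},
  {"fingers":60,"delta_pos":[0,0,-80],"angular":[0,0,0]},
  {"fingers":60,"delta_pos":[0,0,-90],"angular":[0,0,0]},
])

```text
clock: 7.2
tool_pos: [0.5847, 0.2284, 0.22]
orientation: [-179.7, 0.1, -87.4]
force: [0.8, -0.1, 0.6]
opening: 0.0471
gripper_force: 0.0
```

```bash
python3 - <<'E'
from h import *
s=ctrl.snapshot("side");t=ctrl.snapshot("top")
cv2.imwrite("pics/f_t.png",t[:,:,::-1]);cv2.imwrite("pics/f_s.png",s[:,:,::-1])
a=cv2.resize(t[110:270,90:240],(450,480),interpolation=2);b=cv2.resize(s[190:310,215:345],(520,480),interpolation=2)
cv2.imwrite("pics/f.png",cv2.resize(np.hstack([a,b]),None,fx=.82,fy=.82)[:,:,::-1])
E
```

```text
(no output)
```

View pics/f.png

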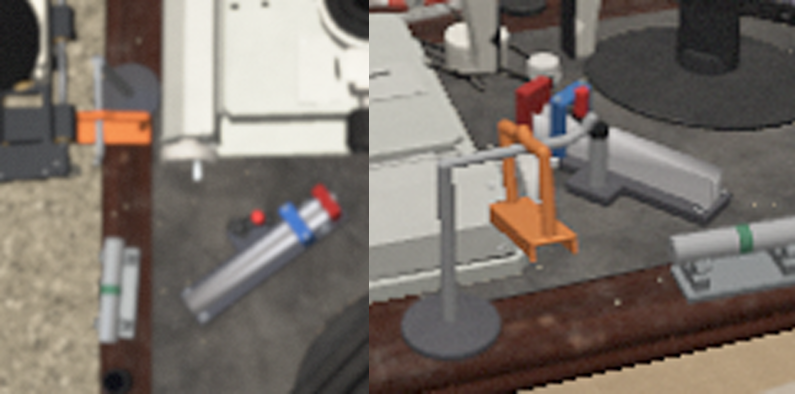

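```bash
cat > col.py <<'E'
from h import *
def cen(im,lo,hi,box):
    x0,y0,x1,y1=box;m=cv2.inRange(cv2.cvtColor(im,cv2.COLOR_RGB2HSV),lo,hi)[y0:y1,x0:x1]
    n,l,s,c=cv2.connectedComponentsWithStats(m);
    return [(int(s[i][4]),np.round(c[i]+[x0,y0],1).tolist(),(s[i][:4]+[x0,y0,0,0]).tolist()) for i in range(1,n) if s[i][4]>3]
R1=((0,140,90),(5,255,255));R2=((170,140,90),(180,255,255));B=((100,120,80),(125,255,255));G=((60,80,50),(95,255,200))
E
python3 - <<'E'
from col import *
t=cv2.imread("pics/f_t.png")[:,:,::-1];s=cv2.imread("pics/f_s.png")[:,:,::-1]
for n,im,b in(("top",t,(120,180,235,260)),("side",s,(250,200,350,285))):
    for k,c in(("red",R1),("red2",R2),("blue",B),("green",G)): print(n,k,cen(im,*c,b))
E
```

```text
top red [(65, [222.3, 191.2], [217, 185, 11, 14]), (23, [194.6, 197.9], [192, 196, 6, 5])]
top red2 []
top blue [(69, [209.6, 199.8], [204, 193, 13, 16])]
top green [(5, [134.0, 227.0], [132, 227, 5, 1])]
side red [(95, [264.2, 219.6], [260, 214, 11, 14]), (22, [279.1, 221.2], [277, 217, 4, 9])]
side red2 [(4, [278.0, 218.5], [278, 217, 1, 4]), (7, [281.0, 220.0], [281, 217, 1, 7])]
side blue [(57, [273.4, 223.3], [271, 215, 8, 16]), (9, [272.7, 236.3], [271, 235, 4, 3])]
side green [(23, [329.5, 262.2], [328, 259, 4, 8])]
```

```bash
python3 - <<'E'
from h import *
def show(n,uv,z,loc=None):
    p=atz(n,[uv],z)[0]*1e3;s=f"{n} {uv} {np.round(p[:2],1)}"
    if loc is not None:
        for y in(-51.5,-53,-54.5):
            a=np.radians(y);o=p[:2]-np.array([[np.cos(a),-np.sin(a)],[np.sin(a),np.cos(a)]])@loc;s+=f"  {y}:{np.round(o,1)}"
    print(s)
show("top",(194.6,197.9),.090,[18,34]);show("side",(279.2,221),.080,[18,34])
show("top",(209.6,199.8),.067,[44,0]);show("top",(219.9,194),.064,[76,0]);show("top",(222.3,191.2),.062,[80,0])
show("top",(172.5,241.3),.014,[-100,-22]);show("side",(317.6,257.6),.002,[-100,22]);show("side",(325,249.2),.002,[-100,-22])
show("top",(134,227),.046);show("top",(134.6,227),.046);show("side",(329.5,262.2),.040)
E
```

```text
top (194.6, 197.9) [486.   56.7]  -51.5:[448.2  49.6]  -53:[448.   50.6]  -54.5:[447.9  51.6]
side (279.2, 221) [487.9  60.1]  -51.5:[450.  53.]  -53:[449.9  54. ]  -54.5:[449.7  55. ]
top (209.6, 199.8) [483.5  21.1]  -51.5:[456.1  55.6]  -53:[457.1  56.3]  -54.5:[458.   56.9]
top (219.9, 194) [498.4  -5.3]  -51.5:[451.1  54.2]  -53:[452.7  55.4]  -54.5:[454.3  56.6]
top (222.3, 191.2) [505.9 -11.5]  -51.5:[456.1  51.2]  -53:[457.8  52.4]  -54.5:[459.4  53.7]
top (172.5, 241.3) [382.1 126.5]  -51.5:[461.5  61.9]  -53:[459.8  59.9]  -54.5:[458.   57.9]
side (317.6, 257.6) [410.  147.9]  -51.5:[455.  56.]  -53:[452.6  54.8]  -54.5:[450.1  53.7]
side (325, 249.2) [374.  117.8]  -51.5:[453.4  53.2]  -53:[451.7  51.2]  -54.5:[450.   49.1]
top (134, 227) [419.5 222.1]
top (134.6, 227) [419.5 220.5]
side (329.5, 262.2) [415.3 224.3]
```

apply_moves([
  {"fingers":60,"delta_pos":[0,15,0],"angular":[0,0,-8.5]},
  {"fingers":60,"delta_pos":[0,35,0],"angular":[0,0,-17]},
  {"fingers":60,"delta_pos":[0,55,0],"angular":[0,0,-25.5]},
  {"fingers":60,"delta_pos":[0,75,0],"angular":[0,0,-34]},
  {"fingers":60,"delta_pos":[0,95,0],"angular":[0,0,-42.5]},
  {"fingers":60,"delta_pos":[0,115,0],"angular":[0,0,-51]},
  {"fingers":60,"delta_pos":[0,135,20],"angular":[0,0,-59.5]},
  {"fingers":60,"delta_pos":[-1,155,40],"angular":[0,0,-68]},
  {"fingers":60,"delta_pos":[-1,168,60],"angular":[0,0,-76.5]},
  {"fingers":60,"delta_pos":[-1,168,80],"angular":[0,0,-85]},
])

```text
clock: 8.3
tool_pos: [0.4131, 0.2202, 0.1342]
orientation: [180.0, 0.1, -2.0]
force: [0.5, 0.6, 0.5]
opening: 0.0599
gripper_force: 0.0
```

```bash
python3 st.py
```

```text
{'clock': 8.3, 'joint_pos': [52.2136, 5.9093, -32.006, -0.0452, -52.1443, 35.8048], 'tau': [0.47, -36.26, 24.6, 5.64, -0.85, -2.75], 'tool_pos': [0.4131, 0.2202, 0.1342], 'orientation': [179.97, 0.06, -2.01], 'force': [0.52, 0.57, 0.45], 'gripper_force': 0.0, 'opening': 0.06}
```

apply_moves([
  {"fingers":60,"delta_pos":[3,-1,20],"angular":[0,0,0]},
  {"fingers":60,"delta_pos":[3,-1,50],"angular":[0,0,0]},
  {"fingers":60,"delta_pos":[3,-1,80],"angular":[0,0,0]},
  {"fingers":60,"delta_pos":[3,-1,100],"angular":[0,0,0]},
  {"fingers":60,"delta_pos":[3,-1,112],"angular":[0,0,0]},
  {"fingers":60,"delta_pos":[3,-1,115],"angular":[0,0,0]},
  {"fingers":40,"delta_pos":[3,-1,115],"angular":[0,0,0]},
])

```text
clock: 9.0
tool_pos: [0.4177, 0.2213, 0.0198]
orientation: [179.9, 0.1, -2.4]
force: [0.2, -0.3, 0.7]
opening: 0.056
gripper_force: 0.0
```

```bash
python3 st.py
```

```text
{'clock': 9.0, 'joint_pos': [51.8573, 16.0263, -38.8444, -0.003, -35.2511, 35.7452], 'tau': [-0.02, -39.67, 17.55, 4.16, 0.23, -0.0], 'tool_pos': [0.4177, 0.2213, 0.0198], 'orientation': [179.9, 0.07, -2.4], 'force': [0.24, -0.25, 0.68], 'gripper_force': 0.0, 'opening': 0.06}
```

Down 2 mm more and close on the pin.

apply_moves([
  {"fingers":20,"delta_pos":[0,0,2],"angular":[0,0,0]},
  {"fingers":15,"delta_pos":[0,0,2],"angular":[0,0,0]},
  {"fingers":15,"delta_pos":[0,0,2],"angular":[0,0,0]},
  {"fingers":15,"delta_pos":[0,0,2],"angular":[0,0,0]},
  {"fingers":15,"delta_pos":[0,0,2],"angular":[0,0,0]},
  {"fingers":15,"delta_pos":[0,0,2],"angular":[0,0,0]},
  {"fingers":15,"delta_pos":[0,0,2],"angular":[0,0,0]},
])

```text
clock: 9.7
tool_pos: [0.4189, 0.2231, 0.0191]
orientation: [-179.9, -0.1, -2.4]
force: [-0.8, 4.4, 4.0]
opening: 0.0212
gripper_force: 29.9
```

```bash
python3 st.py
```

```text
{'clock': 9.7, 'joint_pos': [51.88, 16.1195, -38.8452, 0.0061, -34.9016, 35.7455], 'tau': [-2.09, -38.87, 14.87, 4.14, -0.96, 0.02], 'tool_pos': [0.4189, 0.2231, 0.0191], 'orientation': [-179.89, -0.08, -2.37], 'force': [-0.78, 4.39, 3.95], 'gripper_force': 29.89, 'opening': 0.02}
```

apply_moves([
  {"fingers":30,"delta_pos":[0,1,0],"angular":[0,0,0]},
  {"fingers":30,"delta_pos":[0,1,0],"angular":[0,0,0]},
  {"fingers":30,"delta_pos":[0,1,-5],"angular":[0,0,0]},
  {"fingers":30,"delta_pos":[0,1,-13],"angular":[0,0,0]},
  {"fingers":30,"delta_pos":[0,1,-13],"angular":[0,0,0]},
  {"fingers":30,"delta_pos":[0,1,-13],"angular":[0,0,0]},
])

```text
clock: 10.3
tool_pos: [0.4182, 0.221, 0.032]
orientation: [-180.0, -0.0, -2.4]
force: [-0.6, -0.4, -0.3]
opening: 0.0302
gripper_force: 0.0
```

```bash
python3 st.py
```

```text
{'clock': 10.3, 'joint_pos': [51.7747, 14.7793, -38.2714, -0.0006, -36.9055, 35.8247], 'tau': [0.0, -40.14, 19.02, 4.51, 0.03, 0.0], 'tool_pos': [0.4182, 0.221, 0.032], 'orientation': [-179.96, -0.03, -2.4], 'force': [-0.56, -0.42, -0.34], 'gripper_force': 0.0, 'opening': 0.03}
```

apply_moves([
  {"fingers":30,"delta_pos":[0,-3,1],"angular":[0,0,0]},
  {"fingers":15,"delta_pos":[0,-3,1],"angular":[0,0,0]},
  {"fingers":15,"delta_pos":[0,-3,1],"angular":[0,0,0]},
  {"fingers":15,"delta_pos":[0,-3,1],"angular":[0,0,0]},
  {"fingers":15,"delta_pos":[0,-3,1],"angular":[0,0,0]},
])

```text
clock: 10.8
tool_pos: [0.418, 0.2234, 0.0303]
orientation: [179.9, 0.0, -2.4]
force: [0.6, -3.2, 0.5]
opening: 0.0214
gripper_force: 29.9
```

```bash
python3 st.py
```

```text
{'clock': 10.8, 'joint_pos': [52.0005, 15.0569, -38.1742, 0.0045, -36.8352, 35.5945], 'tau': [1.64, -40.15, 20.06, 4.08, 0.82, 0.04], 'tool_pos': [0.418, 0.2234, 0.0303], 'orientation': [179.94, 0.04, -2.4], 'force': [0.6, -3.25, 0.45], 'gripper_force': 29.93, 'opening': 0.02}
```

apply_moves([
  {"fingers":15,"delta_pos":[0,0,-10],"angular":[0,0,0]},
  {"fingers":15,"delta_pos":[0,0,-35],"angular":[0,0,0]},
  {"fingers":15,"delta_pos":[0,5,-60],"angular":[0,0,3]},
  {"fingers":15,"delta_pos":[3,22,-75],"angular":[0,0,10]},
  {"fingers":15,"delta_pos":[7,45,-80],"angular":[0,0,18]},
  {"fingers":15,"delta_pos":[11,70,-80],"angular":[0,0,26]},
  {"fingers":15,"delta_pos":[14,95,-80],"angular":[0,0,34]},
  {"fingers":15,"delta_pos":[17,118,-80],"angular":[0,0,42]},
  {"fingers":15,"delta_pos":[20,133,-80],"angular":[0,0,49]},
  {"fingers":15,"delta_pos":[20.4,137.7,-80],"angular":[0,0,50.6]},
])

```text
clock: 11.8
tool_pos: [0.4329, 0.0847, 0.1111]
orientation: [-180.0, 0.0, -53.3]
force: [0.8, 1.0, -2.7]
opening: 0.0211
gripper_force: 29.9
```

```bash
python3 st.py; python3 - <<'E'
from col import *
t=ctrl.snapshot("top");s=ctrl.snapshot("side");cv2.imwrite("pics/g_t.png",t[:,:,::-1]);cv2.imwrite("pics/g_s.png",s[:,:,::-1])
for n,im,b in(("top",t,(120,150,235,260)),("side",s,(230,150,350,285))): print(n,cen(im,*G,b))
E
```

```text
{'clock': 11.8, 'joint_pos': [36.822, 4.9002, -36.8947, -0.0211, -48.1554, -0.067], 'tau': [0.01, -30.98, 23.77, 5.81, -0.0, -0.68], 'tool_pos': [0.4329, 0.0847, 0.1111], 'orientation': [-179.95, 0.02, -53.26], 'force': [0.81, 0.98, -2.68], 'gripper_force': 29.91, 'opening': 0.02}
top []
side []
```

apply_moves([
  {"fingers":15,"delta_pos":[0,0,15],"angular":[0,0,0]},
  {"fingers":15,"delta_pos":[0,0,35],"angular":[0,0,0]},
  {"fingers":15,"delta_pos":[0,0,50],"angular":[0,0,0]},
  {"fingers":15,"delta_pos":[0,0,58],"angular":[0,0,0]},
  {"fingers":15,"delta_pos":[0,0,62],"angular":[0,0,0]},
  {"fingers":15,"delta_pos":[0,0,64],"angular":[0,0,0]},
  {"fingers":15,"delta_pos":[0,0,64],"angular":[0,0,0]},
])

```text
clock: 12.6
tool_pos: [0.4331, 0.0859, 0.0468]
orientation: [-180.0, -0.0, -52.9]
force: [0.1, 0.3, -0.9]
opening: 0.0212
gripper_force: 29.9
```

apply_moves([
  {"fingers":15,"delta_pos":[0,0,1],"angular":[0,0,0]},
  {"fingers":15,"delta_pos":[0,0,2],"angular":[0,0,0]},
  {"fingers":15,"delta_pos":[0,0,2],"angular":[0,0,0]},
])

```text
clock: 12.9
tool_pos: [0.433, 0.0856, 0.0447]
orientation: [-180.0, -0.0, -53.0]
force: [-0.2, -0.4, -1.0]
opening: 0.0212
gripper_force: 29.9
```

apply_moves([
  {"fingers":15,"delta_pos":[0,0,1],"angular":[0,0,0]},
  {"fingers":15,"delta_pos":[0,0,2],"angular":[0,0,0]},
  {"fingers":15,"delta_pos":[0,0,2],"angular":[0,0,0]},
])

```text
clock: 13.2
tool_pos: [0.4338, 0.0861, 0.043]
orientation: [-179.9, -0.0, -53.0]
force: [2.0, -0.5, 1.5]
opening: 0.021
gripper_force: 29.9
```

```bash
python3 st.py
```

```text
{'clock': 13.2, 'joint_pos': [36.9425, 11.1097, -41.4635, 0.0299, -37.3255, 0.0646], 'tau': [-0.03, -33.87, 17.24, 3.96, -0.53, 0.02], 'tool_pos': [0.4338, 0.0861, 0.043], 'orientation': [-179.9, -0.02, -52.97], 'force': [1.99, -0.46, 1.52], 'gripper_force': 29.92, 'opening': 0.02}
```

apply_moves([
  {"fingers":24,"delta_pos":[0,0,0],"angular":[0,0,0]},
  {"fingers":30,"delta_pos":[0,0,0],"angular":[0,0,0]},
  {"fingers":36,"delta_pos":[0,0,0],"angular":[0,0,0]},
  {"fingers":36,"delta_pos":[0,0,0],"angular":[0,0,0]},
  {"fingers":36,"delta_pos":[0,0,-10],"angular":[0,0,0]},
  {"fingers":36,"delta_pos":[0,0,-35],"angular":[0,0,0]},
  {"fingers":20,"delta_pos":[-20,0,-60],"angular":[0,0,0]},
  {"fingers":0,"delta_pos":[-55,0,-60],"angular":[0,0,0]},
  {"fingers":0,"delta_pos":[-85,0,-60],"angular":[0,0,0]},
  {"fingers":0,"delta_pos":[-100,0,-60],"angular":[0,0,0]},
])

```text
clock: 14.2
tool_pos: [0.3718, 0.1666, 0.1036]
orientation: [-179.9, 0.0, -52.9]
force: [1.5, -1.2, -1.0]
opening: 0.0094
gripper_force: 0.0
```

```bash
python3 st.py; python3 - <<'E'
from col import *
t=ctrl.snapshot("top");s=ctrl.snapshot("side");cv2.imwrite("pics/i_t.png",t[:,:,::-1]);cv2.imwrite("pics/i_s.png",s[:,:,::-1])
for n,im,b in(("top",t,(120,150,235,260)),("side",s,(230,150,350,285))): print(n,cen(im,*G,b))
def pr(x,z=.0586,y=0):
    a=np.radians(-53);return [.4555+x*np.cos(a)-y*np.sin(a),.0552+x*np.sin(a)+y*np.cos(a),z]
for x in(-48,-43,-38,-33,-28): print(x,proj("top",pr(x))[0].round(1),proj("side",pr(x,.054,.006))[0].round(1))
E
```

```text
{'clock': 14.2, 'joint_pos': [52.217, 2.0824, -41.2807, -0.0073, -46.5476, -15.1574], 'tau': [-2.03, -26.06, 22.66, 5.33, 0.01, 0.15], 'tool_pos': [0.3718, 0.1666, 0.1036], 'orientation': [-179.92, 0.03, -52.95], 'force': [1.54, -1.23, -0.98], 'gripper_force': 0.0, 'opening': 0.01}
top [(8, [185.2, 219.2], [184, 217, 4, 5])]
side [(12, [299.0, 232.2], [298, 230, 4, 6])]
-48 [-187343.   146795.4] [-184.9   55.7]
-43 [-218218.1  170859.8] [-185.1   55.6]
-38 [-267477.7  209242.2] [-185.2   55.4]
-33 [-356091.8  278263.7] [-185.2   55.3]
-28 [-550041.2  429256.4] [-185.    55.1]
```

```bash
cat > fx.py <<'E'
from h import *
a=np.radians(-53);R=np.array([[np.cos(a),-np.sin(a)],[np.sin(a),np.cos(a)]]);O=np.array([455.5,55.2])
def loc(n,uv,z): return np.round((atz(n,[uv],z)[0][:2]*1e3-O)@R,1)
def W(x,y=0): return np.round(O+R@[x,y],1)
E
python3 - <<'E'
from fx import *
print(loc("top",(185.2,219.2),.056),loc("side",(299,232.2),.052),W(-112),W(-38),((np.array([371.8,166.6])-O)@R).round(1))
E
```

```text
[-36.2   2.9] [-35.1   8. ] [388.1 144.6] [432.6  85.5] [-139.3    0.2]
```

apply_moves([
  {"fingers":0,"delta_pos":[0,0,20],"angular":[0,0,0]},
  {"fingers":0,"delta_pos":[0,0,45],"angular":[0,0,0]},
  {"fingers":0,"delta_pos":[0,0,57],"angular":[0,0,0]},
  {"fingers":0,"delta_pos":[10,0,57],"angular":[0,0,0]},
  {"fingers":0,"delta_pos":[22,0,57],"angular":[0,0,0]},
  {"fingers":0,"delta_pos":[30,0,57],"angular":[0,0,0]},
  {"fingers":0,"delta_pos":[36,0,57],"angular":[0,0,0]},
  {"fingers":0,"delta_pos":[42,0,57],"angular":[0,0,0]},
  {"fingers":0,"delta_pos":[48,0,57],"angular":[0,0,0]},
  {"fingers":0,"delta_pos":[54,0,57],"angular":[0,0,0]},
])

```text
clock: 15.3
tool_pos: [0.4055, 0.122, 0.0458]
orientation: [-180.0, 0.0, -53.0]
force: [-1.8, 2.0, 1.7]
opening: 0.0003
gripper_force: 1.2
```

```bash
python3 st.py; python3 - <<'E'
from col import *;from fx import *
t=ctrl.snapshot("top");s=ctrl.snapshot("side")
o=ctrl.get_obs();print("tool",((np.array(o["tool_pos"][:2])*1e3-O)@R).round(1))
for n,im,b,z in(("top",t,(160,180,235,240),.056),("side",s,(250,200,318,250),.052)):
    for c in cen(im,*G,b): print(n,c,loc(n,c[1],z))
E
```

```text
{'clock': 15.3, 'joint_pos': [43.6768, 9.2293, -43.4703, -0.0067, -37.28, -6.6604], 'tau': [0.11, -31.85, 18.56, 4.88, 0.16, -0.26], 'tool_pos': [0.4055, 0.122, 0.0458], 'orientation': [-179.98, 0.01, -52.99], 'force': [-1.83, 1.98, 1.66], 'gripper_force': 1.15, 'opening': 0.0}
tool [-83.3   0.2]
top (7, [191.3, 214.9], [190, 213, 4, 5]) [-17.   2.]
side (7, [292.1, 231.3], [291, 230, 3, 4]) [-17.4  14.6]
```

apply_moves([
  {"fingers":0,"delta_pos":[5,0,0],"angular":[0,0,0]},
  {"fingers":0,"delta_pos":[10,0,0],"angular":[0,0,0]},
  {"fingers":0,"delta_pos":[15,0,0],"angular":[0,0,0]},
  {"fingers":0,"delta_pos":[20,0,0],"angular":[0,0,0]},
  {"fingers":0,"delta_pos":[25,0,0],"angular":[0,0,0]},
  {"fingers":0,"delta_pos":[30,0,0],"angular":[0,0,0]},
  {"fingers":0,"delta_pos":[34,0,0],"angular":[0,0,0]},
])

```text
clock: 16.1
tool_pos: [0.4258, 0.0947, 0.0455]
orientation: [180.0, 0.0, -53.0]
force: [-2.1, -0.1, 0.4]
opening: 0.0005
gripper_force: 0.7
```

apply_moves([
  {"fingers":0,"delta_pos":[1,0,0],"angular":[0,0,0]},
  {"fingers":0,"delta_pos":[2,0,0],"angular":[0,0,0]},
  {"fingers":0,"delta_pos":[3,0,0],"angular":[0,0,0]},
])

```text
clock: 16.4
tool_pos: [0.4275, 0.0927, 0.0456]
orientation: [-180.0, -0.0, -53.0]
force: [-1.6, 0.4, 0.6]
opening: 0.0009
gripper_force: 0.7
```

```bash
cat > ck.py <<'E'
from col import *;from fx import *
t=ctrl.snapshot("top");s=ctrl.snapshot("side");cv2.imwrite("pics/l_t.png",t[:,:,::-1]);cv2.imwrite("pics/l_s.png",s[:,:,::-1])
o=ctrl.get_obs();print("tool",((np.array(o["tool_pos"][:2])*1e3-O)@R).round(1),np.array(o["tool_pos"]).round(4),np.array(o["force"]).round(1),"F along",(np.array(o["force"][:2])@R).round(1))
for n,im,b,z in(("top",t,(160,180,235,240),.056),("side",s,(250,200,318,250),.052)):
    for c in cen(im,*G,b): print(n,c,loc(n,c[1],z))
E
python3 ck.py
```

```text
tool [-46.8   0.3] [0.4275 0.0928 0.0456] [-0.9  0.3 -0.1] F along [-0.8 -0.5]
top (6, [202.5, 206.0], [201, 204, 4, 5]) [19.8  2.4]
```

Close to the stop; creep on until force rises.

apply_moves([
  {"fingers":0,"delta_pos":[1,0,0],"angular":[0,0,0]},
  {"fingers":0,"delta_pos":[2,0,0],"angular":[0,0,0]},
  {"fingers":0,"delta_pos":[2,0,0],"angular":[0,0,0]},
])

```text
clock: 16.8
tool_pos: [0.4285, 0.0915, 0.0456]
orientation: [-180.0, 0.0, -53.0]
force: [-3.1, 3.9, 1.1]
opening: 0.0008
gripper_force: 2.4
```

apply_moves([
  {"fingers":0,"delta_pos":[1,0,0],"angular":[0,0,0]},
  {"fingers":0,"delta_pos":[2,0,0],"angular":[0,0,0]},
  {"fingers":0,"delta_pos":[2,0,0],"angular":[0,0,0]},
])

```text
clock: 17.1
tool_pos: [0.4288, 0.0911, 0.0455]
orientation: [-180.0, 0.2, -53.0]
force: [-14.9, 15.7, 6.9]
opening: 0.0004
gripper_force: 10.7
```

apply_moves([
  {"fingers":0,"delta_pos":[1,0,0],"angular":[0,0,0]},
  {"fingers":0,"delta_pos":[1,0,0],"angular":[0,0,0]},
])

```text
clock: 17.3
tool_pos: [0.4289, 0.091, 0.0455]
orientation: [-180.0, 0.2, -53.1]
force: [-20.0, 21.4, 9.3]
opening: 0.0004
gripper_force: 14.9
```

```bash
python3 ck.py
```

```text
tool [-44.6   0.3] [0.4289 0.091  0.0455] [-20.2  21.5   8.4] F along [-29.3  -3.2]
top (7, [203.0, 206.0], [202, 204, 3, 5]) [20.9  1.6]
```

apply_moves([
  {"fingers":0,"delta_pos":[-4,0,0],"angular":[0,0,0]},
  {"fingers":0,"delta_pos":[-10,0,0],"angular":[0,0,0]},
  {"fingers":0,"delta_pos":[-25,0,0],"angular":[0,0,0]},
  {"fingers":10,"delta_pos":[-45,0,-20],"angular":[0,0,0]},
  {"fingers":30,"delta_pos":[-60,0,-60],"angular":[0,0,0]},
  {"fingers":30,"delta_pos":[-60,0,-80],"angular":[0,0,0]},
  {"fingers":30,"delta_pos":[-60,0,-80],"angular":[0,0,0]},
])

```text
clock: 18.1
tool_pos: [0.396, 0.1384, 0.1286]
orientation: [-179.6, 0.0, -52.9]
force: [0.4, -0.5, -1.1]
opening: 0.0261
gripper_force: 0.0
```

```bash
python3 ck.py; python3 - <<'E'
from col import *;from fx import *
t=cv2.imread("pics/l_t.png")[:,:,::-1];s=cv2.imread("pics/l_s.png")[:,:,::-1]
for n,im,b,z in(("top",t,(180,180,235,240),.0905),("side",s,(250,205,300,240),.080)):
    for c in cen(im,*R1,b): print(n,c,loc(n,c[1],z),(atz(n,[c[1]],z)[0]*1e3).round(1))
print("bridge",[(c,loc("top",c[1],.067)) for c in cen(t,*B,(180,180,235,240))])
E
```

```text
tool [-102.     0.4] [0.3945 0.1369 0.1258] [-0.5 -0.9 -0.1] F along [ 0.4 -0.9]
top (6, [203.0, 205.8], [202, 204, 3, 5]) [21.2  2. ]
top (64, [222.3, 191.3], [217, 185, 11, 14]) [82.3 -4.9] [501.1 -13.5  90.5]
top (22, [194.5, 198.0], [192, 196, 6, 5]) [16.8 25.1] [485.7  56.9  90.5]
side (73, [263.5, 219.4], [260, 214, 11, 15]) [55.3 45.8] [525.4  38.6  80. ]
side (23, [279.2, 220.9], [278, 217, 4, 9]) [15.9 28.3] [487.7  59.6  80. ]
bridge [((74, [209.7, 199.9], [204, 193, 13, 16]), array([44.1,  1.5]))]
```

apply_moves([
  {"fingers":40,"delta_pos":[20,-4,0],"angular":[0,0,0]},
  {"fingers":40,"delta_pos":[50,-10,0],"angular":[0,0,0]},
  {"fingers":40,"delta_pos":[80,-17,0],"angular":[0,0,0]},
  {"fingers":40,"delta_pos":[105,-22,0],"angular":[0,0,0]},
  {"fingers":40,"delta_pos":[118,-24.5,0],"angular":[0,0,0]},
  {"fingers":40,"delta_pos":[118,-24.5,10],"angular":[0,0,0]},
  {"fingers":40,"delta_pos":[118,-24.5,25],"angular":[0,0,0]},
  {"fingers":40,"delta_pos":[118,-24.5,40],"angular":[0,0,0]},
  {"fingers":40,"delta_pos":[118,-24.5,47],"angular":[0,0,0]},
  {"fingers":40,"delta_pos":[118,-24.5,47],"angular":[0,0,0]},
])

```text
clock: 19.2
tool_pos: [0.4835, 0.057, 0.0771]
orientation: [179.8, 0.0, -53.0]
force: [0.5, -0.2, -0.2]
opening: 0.04
gripper_force: 0.0
```

```bash
python3 ck.py; python3 - <<'E'
from col import *;from fx import *
s=cv2.imread("pics/l_s.png")[:,:,::-1];t=cv2.imread("pics/l_t.png")[:,:,::-1]
print(cen(s,*R1,(250,205,300,240)),cen(t,*R1,(180,180,235,240)))
E
```

```text
tool [15.9 24.7] [0.4848 0.0574 0.0786] [0.5 0.4 0.1] F along [-0.   0.6]
[(64, [262.8, 219.9], [260, 215, 9, 13]), (10, [279.8, 219.9], [279, 217, 2, 8])] [(64, [222.3, 191.3], [217, 185, 11, 14])]
```

apply_moves([
  {"fingers":25,"delta_pos":[0,0,0],"angular":[0,0,0]},
  {"fingers":6,"delta_pos":[0,0,0],"angular":[0,0,0]},
  {"fingers":6,"delta_pos":[0,0,0],"angular":[0,0,0]},
  {"fingers":6,"delta_pos":[0,0,0],"angular":[0,0,0]},
  {"fingers":6,"delta_pos":[0,0,0],"angular":[0,0,0]},
  {"fingers":6,"delta_pos":[0,0,0],"angular":[0,0,0]},
])

```text
clock: 19.9
tool_pos: [0.4856, 0.0578, 0.0789]
orientation: [-179.9, -0.0, -53.0]
force: [1.6, 4.2, 1.2]
opening: 0.0107
gripper_force: 30.0
```

```bash
python3 st.py
```

```text
{'clock': 19.9, 'joint_pos': [29.8689, 11.9098, -33.5561, -0.0085, -44.4382, 7.1555], 'tau': [-1.78, -38.17, 19.79, 5.47, -0.88, -0.0], 'tool_pos': [0.4856, 0.0578, 0.0789], 'orientation': [-179.9, -0.01, -52.98], 'force': [1.55, 4.16, 1.15], 'gripper_force': 30.0, 'opening': 0.01}
```

apply_moves([
  {"fingers":6,"delta_pos":[-1.2,3,0],"angular":[0,0,7]},
  {"fingers":6,"delta_pos":[-3,6.1,0],"angular":[0,0,15]},
  {"fingers":6,"delta_pos":[-5.3,9,0],"angular":[0,0,23]},
  {"fingers":6,"delta_pos":[-7.9,11.5,0],"angular":[0,0,31]},
  {"fingers":6,"delta_pos":[-10.8,13.6,0],"angular":[0,0,39]},
])

```text
clock: 20.4
tool_pos: [0.4694, 0.0602, 0.079]
orientation: [-179.8, 0.2, -92.3]
force: [2.5, 14.4, -5.9]
opening: 0.0106
gripper_force: 30.0
```

```bash
python3 ck.py; python3 - <<'E'
from col import *;from fx import *
s=cv2.imread("pics/l_s.png")[:,:,::-1];t=cv2.imread("pics/l_t.png")[:,:,::-1]
print(cen(s,*R1,(250,205,320,240)),cen(t,*R1,(180,180,235,240)))
E
```

```text
tool [ 4.1 14. ] [0.4691 0.0603 0.079 ] [ 1.3 13.1 -3.7] F along [-9.7  8.9]
[(71, [263.5, 219.2], [260, 214, 11, 14]), (33, [286.5, 219.9], [285, 216, 4, 9])] [(64, [222.3, 191.2], [217, 185, 11, 14])]
```

apply_moves([
  {"fingers":6,"delta_pos":[-3.3,1.3,0],"angular":[0,0,6]},
  {"fingers":6,"delta_pos":[-5.1,4.5,0],"angular":[0,0,14]},
  {"fingers":6,"delta_pos":[-7.3,7.3,0],"angular":[0,0,22]},
  {"fingers":6,"delta_pos":[-10.3,10.1,0],"angular":[0,0,30]},
  {"fingers":6,"delta_pos":[-10.3,10.1,0],"angular":[0,0,31]},
])

```text
clock: 21.0
tool_pos: [0.46, 0.069, 0.0791]
orientation: [-179.8, 0.2, -123.2]
force: [8.7, -0.2, -6.7]
opening: 0.0108
gripper_force: 30.0
```

```bash
python3 ck.py
```

```text
tool [-8.3 11.9] [0.46   0.069  0.0791] [ 8.1  0.4 -5.8] F along [4.6 6.8]
```

apply_moves([
  {"fingers":6,"delta_pos":[-1,1.2,0],"angular":[0,0,0]},
  {"fingers":6,"delta_pos":[-2,2.5,0],"angular":[0,0,0]},
  {"fingers":6,"delta_pos":[-2,2.5,0],"angular":[0,0,0]},
])

```text
clock: 21.4
tool_pos: [0.4598, 0.0698, 0.0792]
orientation: [-179.7, 0.0, -122.9]
force: [19.0, -15.9, -8.4]
opening: 0.0107
gripper_force: 30.0
```

```bash
python3 ck.py
```

```text
tool [-9.  12.2] [0.4598 0.0697 0.0792] [ 18.9 -16.3  -9.4] F along [24.4  5.3]
```

apply_moves([
  {"fingers":15,"delta_pos":[0,0,0],"angular":[0,0,0]},
  {"fingers":28,"delta_pos":[0,0,0],"angular":[0,0,0]},
  {"fingers":32,"delta_pos":[0,0,0],"angular":[0,0,0]},
  {"fingers":32,"delta_pos":[0,0,0],"angular":[0,0,0]},
  {"fingers":32,"delta_pos":[0,0,-5],"angular":[0,0,0]},
  {"fingers":32,"delta_pos":[0,0,-20],"angular":[0,0,0]},
  {"fingers":32,"delta_pos":[0,0,-50],"angular":[0,0,0]},
  {"fingers":32,"delta_pos":[0,0,-90],"angular":[0,0,0]},
  {"fingers":32,"delta_pos":[-20,0,-110],"angular":[0,0,0]},
  {"fingers":32,"delta_pos":[-60,0,-110],"angular":[0,0,0]},
])

```text
clock: 22.5
tool_pos: [0.4905, 0.1219, 0.1931]
orientation: [-179.8, 0.3, -123.0]
force: [0.8, 0.7, 0.7]
opening: 0.0321
gripper_force: 0.0
```

apply_moves([
  {"fingers":32,"delta_pos":[-40,0,0],"angular":[0,0,0]},
  {"fingers":32,"delta_pos":[-80,0,0],"angular":[0,0,0]},
  {"fingers":32,"delta_pos":[-120,0,0],"angular":[0,0,0]},
  {"fingers":32,"delta_pos":[-120,0,0],"angular":[0,0,0]},
])

```text
clock: 22.9
tool_pos: [0.5567, 0.2257, 0.1879]
orientation: [-180.0, -0.0, -122.9]
force: [-1.4, -0.9, -0.7]
opening: 0.0321
gripper_force: 0.0
```

```bash
python3 ck.py; python3 - <<'E'
from col import *;from fx import *
s=cv2.imread("pics/l_s.png")[:,:,::-1];t=cv2.imread("pics/l_t.png")[:,:,::-1]
for n,im,b,z in(("top",t,(180,180,235,240),.0905),("side",s,(250,205,320,250),.080)):
    for c in cen(im,*R1,b): print(n,c,loc(n,c[1],z))
O_=((5,140,120),(18,255,255));print("guard",cen(t,*O_,(90,120,200,240)),cen(s,*O_,(230,190,320,290)),"before",cen(cv2.imread("pics/f_t.png")[:,:,::-1],*O_,(90,120,200,240)),cen(cv2.imread("pics/f_s.png")[:,:,::-1],*O_,(230,190,320,290)))
E
```

```text
tool [-74.3 180. ] [0.5546 0.2228 0.1879] [-0.1 -0.5 -1.4] F along [ 0.4 -0.4]
top (6, [203.0, 205.8], [202, 204, 3, 5]) [21.2  2. ]
top (65, [222.3, 191.3], [217, 185, 11, 14]) [82.3 -4.9]
top (20, [190.4, 208.2], [188, 206, 6, 5]) [-7.  10.9]
side (39, [261.8, 221.9], [260, 217, 5, 11]) [51.2 59.6]
side (22, [290.7, 221.8], [289, 217, 4, 9]) [-12.1  14.8]
guard [(306, [142.1, 161.4], [129, 154, 25, 16]), (9, [117.1, 157.3], [116, 156, 3, 4]), (78, [123.4, 164.1], [118, 159, 10, 10])] [(500, [262.9, 249.2], [251, 224, 26, 47])] before [(354, [136.7, 161.4], [121, 155, 31, 14])] [(449, [263.4, 250.4], [252, 227, 26, 43])]
```

apply_moves([
  {"fingers":32,"delta_pos":[0,0,-30],"angular":[0,0,0]},
  {"fingers":32,"delta_pos":[0,0,-60],"angular":[0,0,0]},
  {"fingers":32,"delta_pos":[-30,30,-70],"angular":[0,0,0]},
  {"fingers":32,"delta_pos":[-70,60,-70],"angular":[0,0,0]},
  {"fingers":32,"delta_pos":[-110,90,-70],"angular":[0,0,0]},
  {"fingers":32,"delta_pos":[-150,120,-70],"angular":[0,0,0]},
  {"fingers":32,"delta_pos":[-150,120,-70],"angular":[0,0,0]},
  {"fingers":32,"delta_pos":[-150,120,-70],"angular":[0,0,0]},
])

```text
clock: 23.8
tool_pos: [0.535, 0.4135, 0.2583]
orientation: [180.0, -0.1, -122.9]
force: [-0.1, -0.6, -0.2]
opening: 0.0321
gripper_force: 0.0
```

```bash
python3 ck.py; python3 - <<'E'
from col import *;from fx import *
from fit import fit
s=cv2.imread("pics/l_s.png")[:,:,::-1];t=cv2.imread("pics/l_t.png")[:,:,::-1]
O_=((5,140,120),(18,255,255));print("guard",cen(t,*O_,(90,120,200,240)),cen(s,*O_,(230,190,320,290)))
# whole-scene change vs start, desk area in side view
b=cv2.imread("pics/side0.png")[:,:,::-1];d=cv2.absdiff(s,b).max(2)>40
n,l,st,c=cv2.connectedComponentsWithStats(d.astype(np.uint8));print([st[i].tolist() for i in range(1,n) if st[i][4]>15])
E
```

```text
tool [-236.9  278.9] [0.5356 0.4122 0.2589] [ 0.1 -0.4  0.3] F along [ 0.3 -0.2]
top (6, [203.0, 205.8], [202, 204, 3, 5]) [21.2  2. ]
guard [(489, [134.2, 161.5], [113, 155, 41, 15])] [(502, [262.9, 249.2], [251, 223, 26, 48])]
[[302, 0, 139, 33, 3685], [444, 0, 51, 66, 1467], [303, 34, 69, 10, 361], [303, 45, 67, 36, 2095], [294, 83, 72, 76, 3477], [440, 142, 9, 10, 28], [267, 151, 123, 63, 2331], [486, 153, 6, 9, 24], [457, 162, 31, 18, 131], [265, 182, 28, 19, 239], [275, 191, 77, 56, 1079], [293, 193, 16, 7, 79], [500, 202, 12, 28, 176], [334, 206, 16, 30, 261], [265, 218, 7, 8, 34], [251, 223, 27, 48, 550], [328, 256, 23, 10, 128], [307, 259, 21, 9, 110]]
```

```bash
python3 -c "
from plant import ctrl
print(ctrl.close_job())"
```

```text
the job is handed in; nothing more can be done
None
```

The job is handed in at about 24 s. The guard hangs on the hook and held steady in the last two pictures. The pin was pushed against the end stop until the force rose to about 29 N. The keeper was then swung across the pin until it met its limit at about 24 N.

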